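# Clamp an LED module with the turnbuckle

## Task

Set the black finned LED module flat on the orange bed between the two rubber feet of the blue clamp, its long side running from foot to foot, and let go of it. Then turn the yellow turnbuckle by its crossbars, top away from the robot, so that both threaded ends draw in and the feet grip the module firmly (about 40 N, hand-tight) without ever crushing it. Leave the turnbuckle tight and the things lying around where they are.

Things in the scene. Friction and masses are not known exactly. Their poses are not given: they have to be found in the camera images.
- module_center (a point): Centre of the loose LED module, 50 x 90 x 40 mm (own x, y, z), with a black finned heat sink, 0.25 to 0.5 kg; stands on its white underside, top 20 mm above this point. Grasp it across its 50 mm width (its x); the long axis y must lie from foot to foot, either way round. The outline is solid, fins included.
- jig: Aluminium base plate of the clamp, 270 x 290 x 10 mm, fixed to the bench; place and yaw (up to 0.2 rad) vary. Origin at the centre of its underside; x points away from the robot (turnbuckle at x = -85 mm, bed at x = +65 mm), y is the clamping direction and that of the turnbuckle's axis.
- bed (a point): Middle of the top face of the orange bed pad (66 x 76 mm, 20 mm above the bench), half-way between the feet; axes as the jig's. The module stands here, so its centre ends 20 mm higher.
- turnbuckle_axis (a point): Middle of the turnbuckle, on its level axis 85 mm above the bench; axes as the jig's, does not turn. Yellow body 92 mm long along y. At its middle four 10 mm crossbars, 90 degrees apart, square to the axis, each ending in a 14 mm ball centred 62 mm from the axis (one red, three black), free all round. Blue uprights at its ends: tops 103 mm above the bench, inner faces 75 mm or more from here.
- turnbuckle (a joint): Its angle (rad), grows as it tightens, starts at 0 to 1, reaches 8. At 0 the red-balled bar points straight up; positive brings the top away from the robot (jig's +x). Each radian draws each jaw in 3 mm. Turning takes 0.18 Nm of thread friction plus 0.006 Nm per newton of squeeze on the module: stop at 0.36 to 0.48 Nm (a push at rest may feel up to 0.18 less). Let go, the thread holds up to 30 N.
- jaw_left: Blue sliding jaw on the +y side with a fixed rubber foot, a 30 mm disc centred 42 mm above the bench. Its origin is the jig's at turnbuckle angle 0 and moves along the jig's -y as it closes. At angle 0 the foot's face is 57 mm from the bed's middle. Block top 63 mm above the bench. Once both feet bear, the squeeze grows by about 120 N per radian.
- jaw_right: Mirror-image jaw on the -y side; moves along +y. Its foot sits on a brass adjusting screw left anywhere within 5 mm in or out of the mirror position (stiff, stays put, not measured, but visible), so the angle at which the module is gripped is not known beforehand and must be felt. A squeeze above 70 N cracks the module.
- meter: Yellow hand-held multimeter, 80 x 120 x 30 mm, lying loose; origin at the centre of its underside. To be left alone. It and the module lie on opposite sides of the clamp, either way round.
- jar: Small jar, 56 mm diameter, 70 mm high, standing loose; origin at the centre of its underside. To be left alone.
- screwdriver: Screwdriver lying loose beyond the clamp. To be left alone.
- boards: Stack of white circuit boards, 120 x 150 x 36 mm, lying loose; origin at the centre of its underside. To be left alone.
There are look-alikes about, which are no part of the job. What is meant by the part that bears module_center is not green, pink or purple, and is the larger of those in its own colour.

How it is judged:
On the way:
1. the module stands on the bed between the feet, let go (x of module_center in the frame of bed between -0.012 and 0.012 m and z of module_center in the frame of bed between 0.015 and 0.024 m and angle between module_center's own z axis and vertical below 0.08 rad and angle between the y axis of module_center and the y axis of bed, either way round below 0.14 rad and y of module_center in the frame of bed between -0.015 and 0.015 m and contact force between the fingers and module below 0.2 N), for 0.2 s.
At the end, for the whole second after the job is handed in: The module stands flat on the bed (centre within 12 mm of the bed's middle along the jig's x and 15 mm along y, long axis within 0.14 rad of the clamping direction, tilt below 0.08 rad), each foot presses on it with more than 10 N, the turnbuckle is at rest and nothing is held (all of step 1 and contact force between each of jaw_left, jaw_right and module above 10 N and velocity of joint turnbuckle between -0.05 and 0.05 rad/s); the robot touches nothing.
It fails at once if the module is squeezed by a jaw with more than 70 N (contact force between any of jaw_left, jaw_right and module above 70 N).
It fails at once if a bystander is pushed more than 20 mm (distance of any of meter, jar, screwdriver, boards from where it was at the start of the episode above 0.02 m).
It also fails if it takes over 72 s, if anything falls off the work surface, if the arm or the gripper's body presses on something with over 40 N, if the wrist force passes 120 N, or if a joint passes its speed limit or range.

## Robot

A 6-joint arm with a two-finger parallel gripper is mounted at the origin on the work surface. World frame = base frame: x ahead of the robot, y to its left, z up, the work surface at z = 0. Lengths are in m, angles in rad, forces in N, time in s.
With the tool pointing down it reaches from about 0.25 to 0.775 m from the base axis. Payload 4 kg.
Tool frame: the origin (TCP) lies at the centre of the arm's flange, where the gripper is bolted on; the fingertips stand 199 mm ahead of it and the grasp point (between the pads) lies 180 mm ahead of it (robot.tcp_to_tips is the distance from the TCP to the fingertips, in m); z points along the fingers, y is the line along which they close (so a half turn about z gives the same grasp; the last joint's range is limited). The gripper opens to 94 mm and grips with 3 to 60 N. Pads are 16 mm wide; open, the fingers measure 119 mm over their backs; the gripper's body (75 mm by 177 mm) begins 78 mm behind the grasp point.
Start: joints at [1.207, 0.087, 1.371, -0, 1.684, -0.103], TCP at [0.142, 0.531, 0.405] pointing down, gripper open.
Joint ranges: [-3.1, 3.1], [-0.76, 2.03], [0.27, 2.55], [-1.08, 4.22], [0.17, 2.65], [-2.57, 2.57]. Speed limits (rad/s): [2.79, 2.79, 3.14, 3.14, 3.14, 3.14].

## Interface

Orientations are given as [roll, pitch, yaw] about the fixed x, y, z axes, in that order (R = Rz(yaw) Ry(pitch) Rx(roll)).
In Python, from bench import telemetry, snapshot, ticket, robot gives the robot as it stands.
- The arm moves only by the tool apply_moves, never from a script. Its argument "moves" is a list that holds one entry, the list of rows, each a list of 5 numbers: the shift along the tool's x, y, z in units of 50 mm (1.0 is 50 mm), then the turn about the tool's z in units of 10 degrees (1.0 is 10 degrees), then the closure, from 0 (fully open) to 1 (shut). A call has 1 to 10 rows; each row is the pose to reach, as a shift and turn from the pose commanded when the call began, along the tool's axes at that moment; what a row does not reach only later rows make up. A row lasts 1/8 s, in which the tool goes at most 62.5 mm and 10.7 degrees, less where a joint would pass 70% of its speed; a pose out of reach is approached as far as the arm can. A call with a gripper value outside its range is refused whole. The fingers move at their own pace and stop on an object; the grip force is fixed at half the most. Time passes only in rows, so rows that repeat a pose let the fingers close. It gives the time, the measured TCP pose, the force, the opening and the grip force at its end, in the units of the state.
- telemetry.get_obs(): the state, without advancing time (a new reading comes with each control period).
- snapshot(name): name is "side" or "top"; returns a dict with "image" (420x560x3 uint8, red, green, blue), "fovy" (degrees; the focal length in pixels is half the picture's height over the tangent of half this angle, whatever the lens; pixels are square), "cx", "cy" (the principal point, pixels), "D" ([k1, k2, p1, p2, k3] as OpenCV has them; the pictures are not rectified), "R" (3x3) and "t" (3): a world point X has camera coordinates R X + t. Camera axes: x right, y down, z forward; pixel columns grow to the right and rows downward; lengths in m; the calibration is good to about 2 mm. A picture is of the moment at which its call begins. There is no depth.
- ticket.close_job(): hands the job in; it is judged then, once.
The state is a dict: "time": time; "joint_positions": joint angles; "qvel": joint speeds; "joint_torque": joint torques, N m; "tool_pos": TCP position; "ee_rot": TCP orientation; "wrist_force": force on the tool from outside, world axes, zero at the start; "wrist_torque": the same for the moment, N m; "width": finger opening in m; "finger_force": force on a finger pad.
Only numpy, scipy, OpenCV 4.12 (cv2) and the standard library are available. Lean on these libraries where they do the work, as an engineer would, in place of code of your own. Each camera call takes 0.05 s, during which the arm holds its last target. There are 200 camera calls.

## Working session

There is one attempt and no reset: what is moved stays moved. The work goes in short steps, Python scripts to look and compute and a tool call to move; the robot and the scene stay as the last step left them, time stands still between calls to the robot, and variables do not carry over. Pictures are saved under pics/ and viewed, at most 10 in all, crops included, and the job is handed in when it is done.

Besides the shell and the picture viewer there is one more tool, called after "Emit:" by a JSON object that holds its "name" and its "arguments", one argument or row to a line. apply_moves: Moves the arm, as the interface text tells. Its arguments: {"type":"object","properties":{"moves":{"type":"array","items":{"type":"array","items":{"type":"array","items":{"type":"number"}}}}},"required":["moves"]}

```bash
mkdir -p pics; cat > h.py <<'E'
import numpy as np, cv2, pickle
from bench import telemetry, snapshot, ticket, robot
def take(n,f):
    s=snapshot(n); cv2.imwrite(f'pics/{f}.png',s['image'][:,:,::-1]); pickle.dump(s,open(f'{f}.pkl','wb')); return s
def load(f): return pickle.load(open(f'{f}.pkl','rb'))
def K(s):
    h=s['image'].shape[0]; f=h/2/np.tan(np.radians(s['fovy'])/2)
    return np.array([[f,0,s['cx']],[0,f,s['cy']],[0,0,1]])
def ray(s,p):
    u=cv2.undistortPoints(np.array([[p]],float),K(s),np.array(s['D'],float))[0,0]
    R=np.array(s['R']);t=np.array(s['t']); d=R.T@np.array([u[0],u[1],1]); return -R.T@t,d/np.linalg.norm(d)
def atz(s,p,z):
    o,d=ray(s,p); return o+d*(z-o[2])/d[2]
def tri(*sp):
    A=0;b=0
    for s,p in sp:
        o,d=ray(s,p);M=np.eye(3)-np.outer(d,d);A=A+M;b=b+M@o
    return np.linalg.solve(A,b)
def proj(s,X):
    return cv2.projectPoints(np.array(X,float).reshape(-1,3),cv2.Rodrigues(np.array(s['R']))[0],np.array(s['t'],float),K(s),np.array(s['D'],float))[0][:,0]
E
python3 -c "
from h import *
a=take('side','s0');b=take('top','t0')
for s in(a,b): print(s['fovy'],s['D'],-np.array(s['R']).T@s['t'])
o=telemetry.get_obs();print(o)
cv2.imwrite('pics/a.png',cv2.resize(b['image'][:,:,::-1],(800,600),interpolation=3))
cv2.imwrite('pics/b.png',cv2.resize(a['image'][:,:,::-1],(800,600),interpolation=3))
"
```

```text
49.84172103718494 [-0.02356209  0.          0.          0.          0.        ] [0.45490332 0.98949754 0.96428702]
50.512156203531426 [-0.07500898  0.          0.          0.          0.        ] [0.42932749 0.06100386 1.1242762 ]
{'time': 0.1, 'joint_positions': array([ 1.20684647e+00,  8.79001128e-02,  1.37206631e+00, -1.13875878e-05,
        1.68357312e+00, -1.03134139e-01]), 'qvel': array([-1.67612584e-04, -1.26514931e-03, -3.29561008e-03, -5.02546900e-04,
        3.46856975e-05, -8.22423426e-04]), 'joint_torque': array([ 2.60725603e-03, -3.41254592e+01, -3.03300261e+01,  7.19662732e-02,
        3.04382737e-02, -1.00194500e-04]), 'tool_pos': array([0.14182102, 0.53131092, 0.4036291 ]), 'ee_rot': array([-3.13965494e+00, -1.89177985e-04,  2.88077548e+00]), 'wrist_force': array([-0.293565  ,  0.1163257 ,  0.26876935]), 'wrist_torque': array([ 0.05352362,  0.01983933, -0.01976428]), 'finger_force': 0.0, 'width': 0.09375586416992804}
```

View pics/a.png

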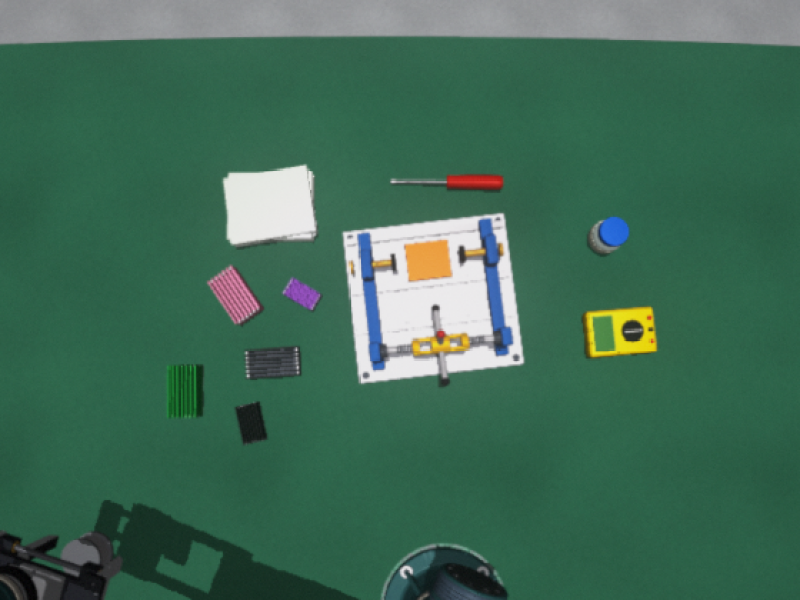

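View pics/b.png

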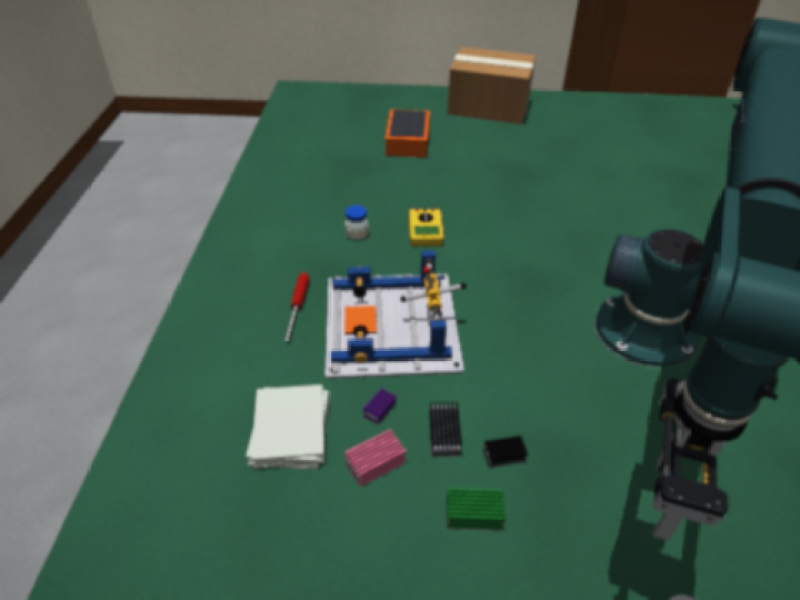

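The black candidates are the larger module at top-view (272,362)/800 and the smaller one at (251,423). The green (184,391), pink (234,295) and purple (301,293) ones are ruled out by colour. I choose the larger black one and check it in close crops.

```bash
python3 -c "
from h import *
a=load('s0');b=load('t0')
def crop(s,x0,y0,w,h,k): return cv2.resize(s['image'][y0:y0+h,x0:x0+w,::-1],None,fx=k,fy=k,interpolation=2)
c1=crop(b,235,145,140,140,4);c2=crop(b,160,232,60,140,4)
cv2.imwrite('pics/c.png',np.hstack([c1,c2]))
c1=crop(a,222,170,108,98,5);c2=crop(a,290,270,50,98,5)
cv2.imwrite('pics/d.png',np.hstack([c1,c2]))
"
```

```text
(no output)
```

View pics/c.png

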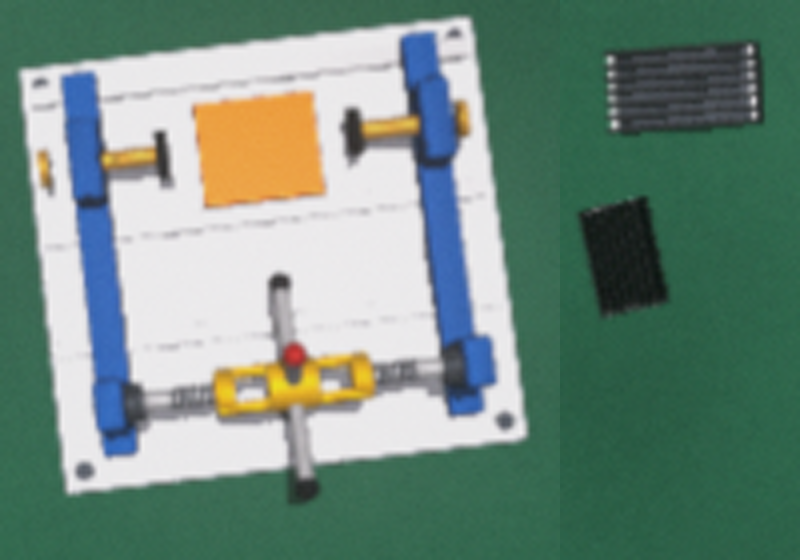

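View pics/d.png

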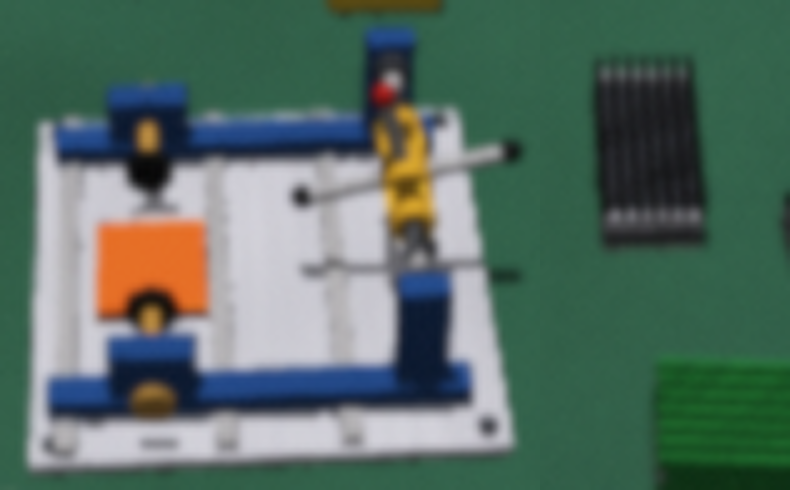

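The crops confirm the larger black finned module: its top face in crop c has corners (607,53), (756,42), (762,122), (613,133). The bed corners are (194,104), (314,92), (325,192), (206,207). The red ball is at (294,355) and points nearly up, the near ball is at (303,489) and the far ball at (280,282).

```bash
cat > m.py <<'E'
from h import *
a=load('s0');b=load('t0')
c=lambda X,Y:(235+(X-1.5)/4,145+(Y-1.5)/4)
cm=lambda X,Y:(160+(X-561.5)/4,232+(Y-1.5)/4)
d=lambda X,Y:(222+(X-2)/5,170+(Y-2)/5)
dm=lambda X,Y:(290+(X-542)/5,270+(Y-2)/5)
mt=[cm(*p) for p in[(607,53),(756,42),(762,122),(613,133)]]; ms=[dm(*p) for p in[(705,222),(689,60),(597,60),(602,222)]]
# top view: up=+x, left=+y. TL=(+x,+y). side view: up=-y,left=+x: TL=(+x,-y)
ms=[dm(602,222),dm(597,60),dm(689,60),dm(705,222)]
print('module tri',[tri((b,p),(a,q)).round(4) for p,q in zip(mt,ms)])
M=np.array([atz(b,p,.04) for p in mt]);print('mod z.04',M.round(4),M.mean(0), np.linalg.norm(M-np.roll(M,1,0),axis=1))
e=(M[0]+M[3]-M[1]-M[2]);print('yaw of long axis from +y',np.arctan2(-e[0],e[1]))
bt=[c(*p) for p in[(194,104),(314,92),(325,192),(206,207)]]
B=np.array([atz(b,p,.02) for p in bt]);print('bed',B.round(4),B.mean(0));e=(B[0]+B[3]-B[1]-B[2]);print('yaw',np.arctan2(-e[0],e[1]))
bs=[d(97,315),d(98,223),d(207,221),d(208,312)]
print('bed tri',np.mean([tri((b,p),(a,q)) for p,q in zip(bt,bs)],0))
J=np.array([atz(b,c(*p),.01) for p in[(20,70),(470,17),(526,438),(67,492)]]);e=(J[0]+J[3]-J[1]-J[2]);yaw=np.arctan2(-e[0],e[1]);print('jig',J.round(4),J.mean(0),yaw)
r=lambda X:J.mean(0)[:2]+np.array([[np.cos(yaw),-np.sin(yaw)],[np.sin(yaw),np.cos(yaw)]])@X
print('bed from jig',r([.065,0]),'axis',r([-.085,0]))
for n,p,q in[('red',(294,355),(383,93)),('near',(303,489),(511,151)),('far',(280,282),(301,196))]: print(n,tri((b,c(*p)),(a,d(*q))))
print('feet L,R',tri((b,c(161,156)),(a,d(150,312))),tri((b,c(353,132)),(a,d(150,170))), [atz(b,c(*p),.042) for p in [(169,155),(343,133)]])
E
python3 m.py
```

```text
module tri [array([0.4417, 0.3483, 0.0256]), array([0.4488, 0.254 , 0.0328]), array([0.4004, 0.2494, 0.0314]), array([0.3917, 0.3435, 0.024 ])]
mod z.04 [[0.4414 0.3445 0.04  ]
 [0.4493 0.2527 0.04  ]
 [0.4007 0.2479 0.04  ]
 [0.3927 0.3394 0.04  ]] [0.42101324 0.29611421 0.04      ] [0.04897687 0.09215632 0.0488063  0.09183472]
yaw of long axis from +y 0.08662257536549202
bed [[ 0.631   0.0728  0.02  ]
 [ 0.6393 -0.0026  0.02  ]
 [ 0.576  -0.0097  0.02  ]
 [ 0.5659  0.0646  0.02  ]] [0.6030456  0.03128422 0.02      ]
yaw 0.12250651144301687
bed tri [0.60278372 0.03124863 0.01673836]
jig [[ 0.6539  0.1838  0.01  ]
 [ 0.6906 -0.1024  0.01  ]
 [ 0.424  -0.1363  0.01  ]
 [ 0.3876  0.1495  0.01  ]] [0.53905324 0.02365306 0.01      ] 0.1271368810405389
bed from jig [0.60352863 0.03189471] axis [0.45473928 0.01287551]
red [0.46886985 0.0151424  0.14735653]
near [0.39410718 0.00742126 0.10209242]
far [0.51468751 0.02007931 0.07016755]
feet L,R [0.5950662  0.09248761 0.0408032 ] [ 0.60964126 -0.02519713  0.04354838] [array([0.5951239 , 0.08754511, 0.042     ]), array([ 0.60972797, -0.01918611,  0.042     ])]
```

```bash
cat > g.py <<'E'
import sys; from h import *
# usage: g.py x y z yaw ... -> moves from measured pose
o=telemetry.get_obs();p=o['tool_pos'];yw=o['ee_rot'][2]
print('t',round(o['time'],2),p.round(4),o['ee_rot'].round(4),'F',o['wrist_force'].round(2),'w',round(o['width'],4))
v=[float(x) for x in sys.argv[1:]]
for i in range(0,len(v),4):
    d=np.array(v[i:i+3])-p; X=np.array([np.cos(yw),np.sin(yw),0]);Y=np.array([np.sin(yw),-np.cos(yw),0])
    t=-(v[i+3]-yw); t=(t+np.pi)%(2*np.pi)-np.pi
    print([round(q,3) for q in (d@X/.05,d@Y/.05,-d[2]/.05,np.degrees(t)/10)])
E
python3 g.py .421 .296 .29 1.658
```

```text
t 0.1 [0.1418 0.5313 0.4036] [-3.1397e+00 -2.0000e-04  2.8808e+00] F [-0.29  0.12  0.27] w 0.0938
[np.float64(-6.608), np.float64(-3.107), np.float64(2.273), np.float64(7.006)]
```

Emit:
{"name": "apply_moves", "arguments": {
  "moves": [
    [[-6.61,-3.11,1.2,7.0,0.25],[-6.61,-3.11,1.2,7.0,0.25],[-6.61,-3.11,1.2,7.0,0.25],[-6.61,-3.11,1.2,7.0,0.25],[-6.61,-3.11,1.2,7.0,0.25],[-6.61,-3.11,2.27,7.0,0.25],[-6.61,-3.11,2.27,7.0,0.25],[-6.61,-3.11,2.27,7.0,0.25],[-6.61,-3.11,2.27,7.0,0.25],[-6.61,-3.11,2.27,7.0,0.25]]
  ]
}}

```text
time: 1.35
tool_pos: [0.4207, 0.2968, 0.2926]
ee_rot: [3.139, -0.001, 1.661]
wrist_force: [-0.2, -0.3, -0.4]
width: 0.0709
finger_force: 0.0
```

```bash
python3 g.py .421 .296 .206 1.658 | sed 's/np.float64//g'; python3 -c "
from h import *
a=take('side','s1');b=take('top','t1')
for s in(a,b): print(proj(s,[[.421,.296,.04],[.421,.296,.09]]))
def crop(s,x0,y0,w,h,k): return cv2.resize(s['image'][y0:y0+h,x0:x0+w,::-1],None,fx=k,fy=k,interpolation=2)
cv2.imwrite('pics/e.png',np.hstack([crop(a,260,220,100,120,4),crop(b,140,200,100,120,4)]))
"
```

```text
t 1.35 [0.4207 0.2968 0.2926] [ 3.1393e+00 -1.3000e-03  1.6614e+00] F [-0.21 -0.27 -0.4 ] w 0.0709
[(-0.017), (0.004), (1.733), (0.019)]
[[311.26371565 293.66972064]
 [312.32984762 281.22126933]]
[[190.74764193 253.49830623]
 [186.13851282 253.59902366]]
```

View pics/e.png

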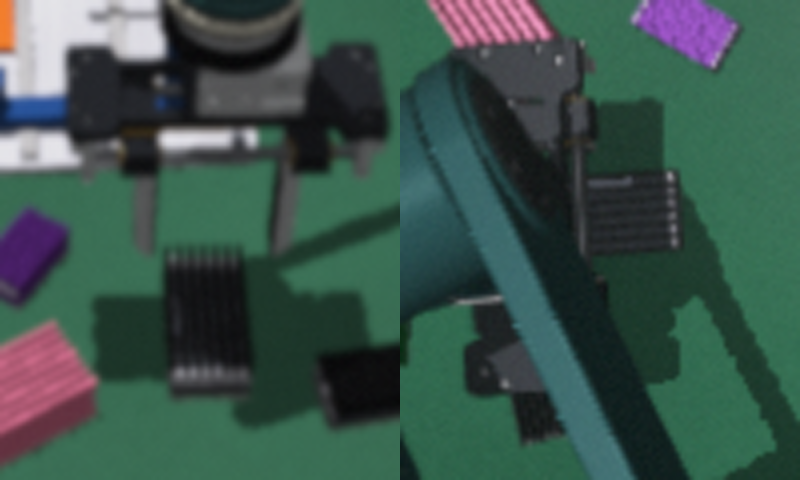

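The side crop shows the fingertips at (145,250) and (280,250), straddling the module centred near (207,310). That is aligned, so I go down and grip.

Emit:
{"name": "apply_moves", "arguments": {
  "moves": [
    [[0,0,0.9,0,0.25],[0,0,1.5,0,0.25],[0,0,1.72,0,0.25],[0,0,1.72,0,0.25],[0,0,1.72,0,0.7],[0,0,1.72,0,0.7],[0,0,1.72,0,0.7],[0,0,1.72,0,0.7],[0,0,1.72,0,0.7]]
  ]
}}

```text
time: 2.58
tool_pos: [0.4211, 0.2962, 0.2065]
ee_rot: [3.141, -0.001, 1.659]
wrist_force: [-2.4, 0.8, 6.0]
width: 0.0499
finger_force: 30.0
```

```bash
python3 g.py .421 .296 .34 1.658 .603 .0325 .34 1.698 .603 .0325 .235 1.698| sed 's/np.float64//g'
```

```text
t 2.58 [0.4211 0.2962 0.2065] [ 3.1409e+00 -1.0000e-03  1.6591e+00] F [-2.35  0.76  5.98] w 0.0499
[(-0.004), (-0.003), (-2.67), (0.006)]
[(-5.574), (3.158), (-2.67), (-0.223)]
[(-5.574), (3.158), (-0.57), (-0.223)]
```

Emit:
{"name": "apply_moves", "arguments": {
  "moves": [
    [[0,0,-1.2,0,0.7],[0,0,-2.4,0,0.7],[-1,0.55,-2.67,0,0.7],[-2,1.1,-2.67,-0.1,0.7],[-3,1.7,-2.67,-0.22,0.7],[-4,2.3,-2.67,-0.22,0.7],[-5,2.85,-2.67,-0.22,0.7],[-5.57,3.16,-2.67,-0.22,0.7],[-5.57,3.16,-2.67,-0.22,0.7],[-5.57,3.16,-2.67,-0.22,0.7]]
  ]
}}

```text
time: 3.82
tool_pos: [0.6027, 0.0327, 0.3375]
ee_rot: [-3.139, -0.001, 1.697]
wrist_force: [-1.0, 1.3, -3.0]
width: 0.0495
finger_force: 30.0
```

```bash
python3 g.py .603 .0325 .235 1.698| sed 's/np.float64//g'
```

```text
t 3.83 [0.6027 0.0327 0.3375] [-3.1394e+00 -1.0000e-03  1.6974e+00] F [-0.95  1.35 -2.97] w 0.0495
[(-0.005), (0.006), (2.05), (-0.003)]
```

Emit:
{"name": "apply_moves", "arguments": {
  "moves": [
    [[0,0,0.8,0,0.7],[0,0,1.5,0,0.7],[0,0,1.9,0,0.7],[0,0,2.0,0,0.7],[0,0,2.0,0,0.7]]
  ]
}}

```text
time: 4.45
tool_pos: [0.6028, 0.0333, 0.2391]
ee_rot: [3.141, -0.0, 1.699]
wrist_force: [0.2, 0.3, -3.0]
width: 0.0498
finger_force: 30.0
```

```bash
python3 g.py .603 .0325 .2265 1.698| sed 's/np.float64//g'; python3 -c "
from h import *
a=take('side','s2');b=take('top','t2')
def crop(s,x0,y0,w,h,k): return cv2.resize(s['image'][y0:y0+h,x0:x0+w,::-1],None,fx=k,fy=k,interpolation=2)
cv2.imwrite('pics/f.png',np.hstack([crop(a,220,160,100,120,4),crop(b,240,140,100,120,4)]))
"
```

```text
t 4.45 [0.6028 0.0333 0.2391] [ 3.1412e+00 -1.0000e-04  1.6987e+00] F [ 0.23  0.33 -2.96] w 0.0498
[(-0.016), (0.001), (0.252), (0.004)]
```

View pics/f.png

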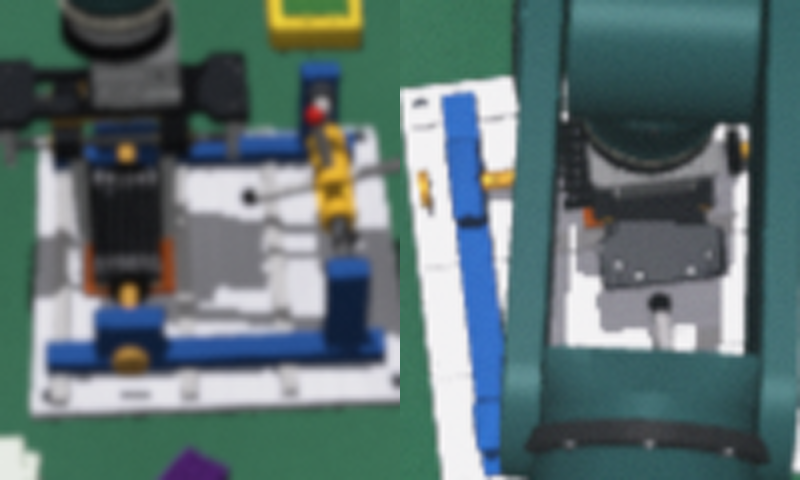

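The module hangs above the orange bed with its long axis in line with the two brass feet, with gaps visible at both ends in the top crop (feet at about 570 and 735). I lower it and let go.

Emit:
{"name": "apply_moves", "arguments": {
  "moves": [
    [[0,0,0.15,0,0.7],[0,0,0.24,0,0.7],[0,0,0.26,0,0.7],[0,0,0.26,0,0.7],[0,0,0.26,0,0.25],[0,0,0.26,0,0.25],[0,0,0.26,0,0.25],[0,0,0.26,0,0.25],[0,0,-0.9,0,0.25],[0,0,-2.1,0,0.25]]
  ]
}}

```text
time: 5.8
tool_pos: [0.6027, 0.0324, 0.3437]
ee_rot: [-3.139, -0.001, 1.697]
wrist_force: [0.6, -0.0, 0.5]
width: 0.0706
finger_force: 0.0
```

```bash
cat > p.py <<'E'
import sys; from h import *
# finger pose for bar angle th: front face contact; args th, back-off(m), z offset of tip to ball centre
A=np.array([.4547,.0129]);yaw=.127
def pose(th,back=0,dz=-.005):
    x=.062*np.sin(th)-.007-.008-back; z=.085+.062*np.cos(th)+dz+.199
    return [*(A+x*np.array([np.cos(yaw),np.sin(yaw)])),z,yaw]
E
python3 g.py $(python3 -c "
from p import *
print(*pose(.24,.02,.04),*pose(.24,.02),*[q for t in(.3,.45,.6,.75,.9) for q in pose(t)])")| sed 's/np.float64//g'
```

```text
t 5.8 [0.6027 0.0324 0.3437] [-3.1387e+00 -6.0000e-04  1.6974e+00] F [ 0.61 -0.04  0.52] w 0.0706
[(-0.014), (-3.392), (-0.811), (8.998)]
[(-0.014), (-3.392), (0.089), (8.998)]
[(-0.014), (-2.92), (0.109), (8.998)]
[(-0.014), (-2.747), (0.177), (8.998)]
[(-0.014), (-2.586), (0.27), (8.998)]
[(-0.014), (-2.441), (0.386), (8.998)]
[(-0.014), (-2.315), (0.523), (8.998)]
```

Emit:
{"name": "apply_moves", "arguments": {
  "moves": [
    [[0,0,-1.2,1,1],[0,-0.6,-1.2,2,1],[0,-1.2,-1.2,3,1],[0,-1.9,-1.2,4,1],[0,-2.6,-1.2,5,1],[0,-3.39,-1.2,6,1],[0,-3.39,-1.2,7,1],[0,-3.39,-1.2,8,1],[0,-3.39,-1.2,9,1],[0,-3.39,-1.0,9,1]]
  ]
}}

```text
time: 7.05
tool_pos: [0.4349, 0.011, 0.3942]
ee_rot: [3.141, -0.002, 0.129]
wrist_force: [0.1, -0.2, -0.2]
width: 0.0008
finger_force: 0.0
```

```bash
python3 g.py $(python3 -c "
from p import *
print(*pose(.24,.02),*[q for t in(.3,.45,.6,.75,.9) for q in pose(t)])")| sed 's/np.float64//g';python3 -c "
from h import *
a=take('side','s3');b=take('top','t3')
def crop(s,x0,y0,w,h,k): return cv2.resize(s['image'][y0:y0+h,x0:x0+w,::-1],None,fx=k,fy=k,interpolation=2)
cv2.imwrite('pics/i.png',np.hstack([crop(a,220,120,110,150,4),crop(b,250,140,90,150,4)]))
"
```

```text
t 7.05 [0.4349 0.011  0.3942] [ 3.1411e+00 -2.3000e-03  1.2870e-01] F [ 0.1  -0.17 -0.18] w 0.0008
[(-0.008), (0.013), (1.1), (0.01)]
[(0.464), (0.014), (1.12), (0.01)]
[(0.637), (0.014), (1.188), (0.01)]
[(0.797), (0.014), (1.281), (0.01)]
[(0.943), (0.014), (1.397), (0.01)]
[(1.069), (0.015), (1.534), (0.01)]
```

View pics/i.png

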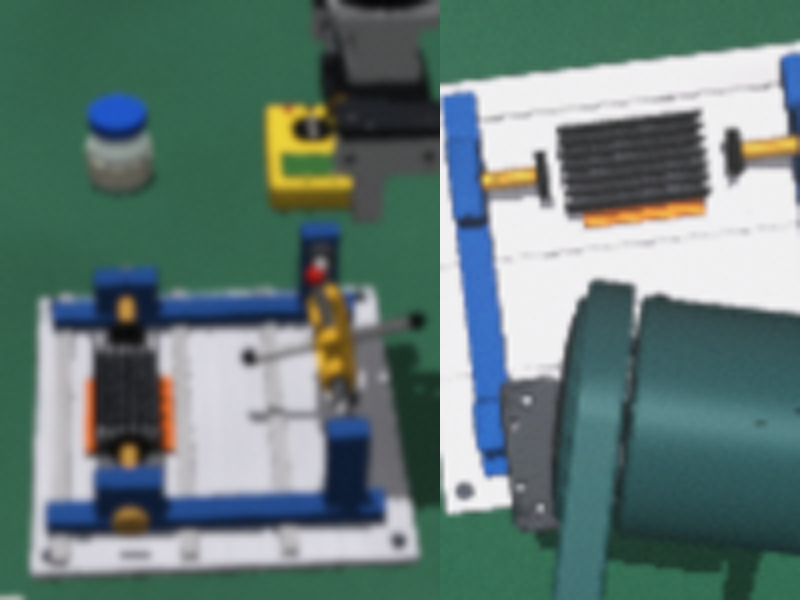

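The module stands on the bed between the feet: its top corners in the top crop are (558,128), (700,110), (710,198), (568,215), with gaps at both ends. I start the first turnbuckle stroke on the red bar.

Emit:
{"name": "apply_moves", "arguments": {
  "moves": [
    [[0,0,0.9,0,1],[0,0.01,1.1,0,1],[0.2,0.01,1.1,0,1],[0.42,0.01,1.12,0,1],[0.55,0.01,1.15,0,1],[0.64,0.01,1.19,0,1],[0.72,0.01,1.23,0,1],[0.8,0.01,1.28,0,1]]
  ]
}}

```text
time: 8.15
tool_pos: [0.475, 0.0156, 0.3302]
ee_rot: [3.141, -0.002, 0.127]
wrist_force: [-1.8, -0.9, 2.5]
width: 0.0003
finger_force: 1.4
```

```bash
python3 g.py $(python3 -c "
from p import *
print(*[q for t in(.6,.75,.9) for q in pose(t)])")| sed 's/np.float64//g';python3 -c "
from h import *
b=load('t3');P=np.array([atz(b,(250+(X-441.5)/4,140+(Y-1.5)/4),.06) for X,Y in[(558,128),(700,110),(710,198),(568,215)]]);m=P.mean(0);print(m)
c,s=np.cos(.127),np.sin(.127);print(np.array([[c,s],[-s,c]])@(m[:2]-[.6033,.0317]))
f=[atz(b,(250+(X-441.5)/4,140+(Y-1.5)/4),.042) for X,Y in[(551,178),(728,152)]];print([np.array([[c,s],[-s,c]])@(q[:2]-[.6033,.0317]) for q in f])"
```

```text
t 8.15 [0.475  0.0156 0.3302] [ 3.1412e+00 -1.6000e-03  1.2670e-01] F [-1.79 -0.86  2.54] w 0.0003
[(-0.01), (0.002), (0.0), (-0.002)]
[(0.135), (0.002), (0.117), (-0.002)]
[(0.262), (0.002), (0.253), (-0.002)]
[0.60036389 0.03585063 0.06      ]
[-0.00238675  0.00448909]
[array([-0.00303041,  0.05542571]), array([ 0.00018719, -0.05441796])]
```

Emit:
{"name": "apply_moves", "arguments": {
  "moves": [
    [[0.07,0,0.06,0,1],[0.14,0,0.12,0,1],[0.2,0,0.18,0,1],[0.26,0,0.25,0,1],[0.26,0,0.25,0,1],[0.1,0,0.1,0,1],[0,0,-1.0,0,1]]
  ]
}}

```text
time: 9.02
tool_pos: [0.4728, 0.0157, 0.3751]
ee_rot: [-3.139, 0.012, 0.127]
wrist_force: [0.8, -0.1, 0.2]
width: 0.0006
finger_force: 0.0
```

```bash
python3 g.py $(python3 -c "
from p import *
print(*pose(-.67,.02,.06),*pose(-.67,.02,-.008),*[q for t in(-.67,-.5,-.35,-.2,-.05,.1,.25,.4,.55) for q in pose(t,0,-.006)])")| sed 's/np.float64//g'
```

```text
t 9.03 [0.4728 0.0157 0.3751] [-3.1386  0.0123  0.1267] F [ 0.77 -0.07  0.23] w 0.0006
[(-1.836), (0.01), (-0.35), (-0.002)]
[(-1.836), (0.01), (1.01), (-0.002)]
[(-1.436), (0.01), (0.97), (-0.002)]
[(-1.261), (0.01), (0.854), (-0.002)]
[(-1.092), (0.01), (0.777), (-0.002)]
[(-0.913), (0.01), (0.727), (-0.002)]
[(-0.728), (0.01), (0.704), (-0.002)]
[(-0.543), (0.01), (0.708), (-0.002)]
[(-0.36), (0.01), (0.741), (-0.002)]
[(-0.184), (0.01), (0.8), (-0.002)]
[(-0.018), (0.009), (0.885), (-0.002)]
```

Emit:
{"name": "apply_moves", "arguments": {
  "moves": [
    [[0,0,-0.3,0,1],[-0.9,0,-0.3,0,1],[-1.88,0,-0.3,0,1],[-1.88,0,-0.3,0,1],[-1.88,0,-0.3,0,1]]
  ]
}}

```text
time: 9.65
tool_pos: [0.3815, 0.0037, 0.3945]
ee_rot: [-3.141, -0.001, 0.127]
wrist_force: [-0.4, -0.1, -0.1]
width: 0.0005
finger_force: 0.0
```

```bash
python3 g.py $(python3 -c "
from p import *
print(*pose(-.67,.02,-.008),*[q for t in(-.67,-.5,-.35,-.2,-.05,.1,.25,.4,.55,.7,.85) for q in pose(t,0,-.006)])")| sed 's/np.float64//g'
```

```text
t 9.65 [0.3815 0.0037 0.3945] [-3.1414e+00 -8.0000e-04  1.2650e-01] F [-0.41 -0.08 -0.07] w 0.0005
[(0.005), (0.004), (1.398), (-0.003)]
[(0.405), (0.003), (1.358), (-0.003)]
[(0.581), (0.003), (1.242), (-0.003)]
[(0.75), (0.003), (1.165), (-0.003)]
[(0.929), (0.003), (1.115), (-0.003)]
[(1.113), (0.003), (1.092), (-0.003)]
[(1.299), (0.003), (1.096), (-0.003)]
[(1.482), (0.003), (1.129), (-0.003)]
[(1.658), (0.003), (1.188), (-0.003)]
[(1.824), (0.003), (1.273), (-0.003)]
[(1.974), (0.003), (1.382), (-0.003)]
[(2.107), (0.003), (1.512), (-0.003)]
```

Emit:
{"name": "apply_moves", "arguments": {
  "moves": [
    [[0,0,0.9,0,1],[0.05,0,1.38,0,1],[0.35,0,1.36,0,1],[0.58,0,1.24,0,1],[0.75,0,1.165,0,1],[0.93,0,1.115,0,1],[1.11,0,1.09,0,1],[1.3,0,1.096,0,1],[1.48,0,1.13,0,1],[1.48,0,1.13,0,1]]
  ]
}}

```text
time: 10.9
tool_pos: [0.4556, 0.0131, 0.3378]
ee_rot: [3.142, -0.001, 0.127]
wrist_force: [-0.0, -0.3, 0.0]
width: 0.0004
finger_force: 0.0
```

```bash
python3 g.py $(python3 -c "
from p import *
print(*[q for t in(.25,.4,.55,.7,.85) for q in pose(t,0,-.006)])")| sed 's/np.float64//g'
```

```text
t 10.9 [0.4556 0.0131 0.3378] [ 3.1416e+00 -1.3000e-03  1.2680e-01] F [-0.03 -0.35  0.03] w 0.0004
[(-0.011), (0.002), (-0.006), (-0.001)]
[(0.165), (0.002), (0.054), (-0.001)]
[(0.33), (0.002), (0.139), (-0.001)]
[(0.481), (0.002), (0.247), (-0.001)]
[(0.614), (0.002), (0.377), (-0.001)]
```

Emit:
{"name": "apply_moves", "arguments": {
  "moves": [
    [[0.17,0,0.055,0,1],[0.33,0,0.14,0,1],[0.48,0,0.25,0,1]]
  ]
}}

```text
time: 11.28
tool_pos: [0.4792, 0.0161, 0.3256]
ee_rot: [3.141, -0.001, 0.127]
wrist_force: [-2.7, -0.8, 2.2]
width: 0.0
finger_force: 1.6
```

```bash
python3 g.py;python3 -c "
from h import *
a=take('side','s4')
def crop(s,x0,y0,w,h,k): return cv2.resize(s['image'][y0:y0+h,x0:x0+w,::-1],None,fx=k,fy=k,interpolation=2)
cv2.imwrite('pics/j.png',crop(a,220,150,120,110,5))
"
```

```text
t 11.28 [0.4792 0.0161 0.3256] [ 3.1413e+00 -9.0000e-04  1.2660e-01] F [-2.66 -0.78  2.19] w 0.0
```

View pics/j.png

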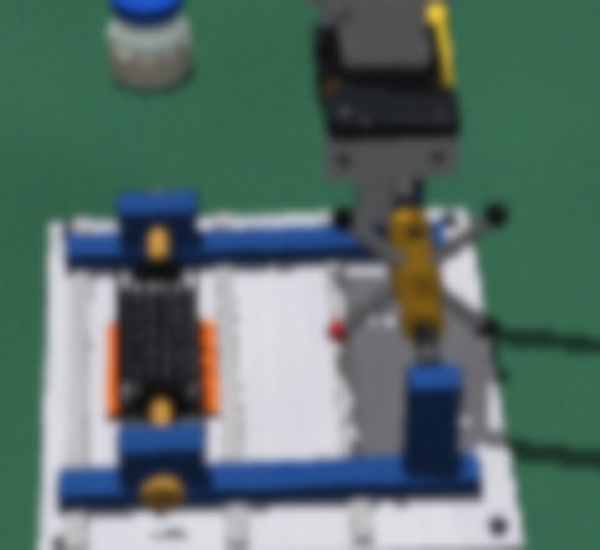

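The side crop shows the bars now in an X: the red ball far and low at (337,330), the next near bar's ball at (495,215), so the turnbuckle is near 2.3 rad. I finish this stroke and go back for the next bar.

Emit:
{"name": "apply_moves", "arguments": {
  "moves": [
    [[0.07,0,0.07,0,1],[0.14,0,0.14,0,1],[0.14,0,0.14,0,1],[0,0,0,0,1],[-0.1,0,-1.2,0,1],[-0.6,0,-1.4,0,1],[-1.3,0,-1.4,0,1],[-2.1,0,-1.4,0,1],[-2.1,0,-1.4,0,1],[-2.1,0,-1.4,0,1]]
  ]
}}

```text
time: 12.58
tool_pos: [0.3744, 0.0029, 0.396]
ee_rot: [3.141, -0.002, 0.127]
wrist_force: [-0.1, 0.1, 0.4]
width: 0.0002
finger_force: 0.0
```

```bash
python3 g.py $(python3 -c "
from p import *
print(*pose(-.7,.02,-.008),*[q for t in(-.7,-.5,-.35,-.2,-.05,.1,.25,.4,.55,.7,.85) for q in pose(t,0,-.006)])")| sed 's/np.float64//g'
```

```text
t 12.57 [0.3744 0.0029 0.396 ] [ 3.1415e+00 -1.7000e-03  1.2660e-01] F [-0.11  0.06  0.42] w 0.0002
[(0.12), (0.005), (1.452), (-0.002)]
[(0.52), (0.004), (1.412), (-0.002)]
[(0.724), (0.004), (1.272), (-0.002)]
[(0.893), (0.004), (1.196), (-0.002)]
[(1.072), (0.004), (1.145), (-0.002)]
[(1.256), (0.004), (1.122), (-0.002)]
[(1.442), (0.004), (1.127), (-0.002)]
[(1.625), (0.004), (1.159), (-0.002)]
[(1.801), (0.004), (1.218), (-0.002)]
[(1.967), (0.004), (1.303), (-0.002)]
[(2.117), (0.004), (1.412), (-0.002)]
[(2.25), (0.004), (1.542), (-0.002)]
```

Emit:
{"name": "apply_moves", "arguments": {
  "moves": [
    [[0.05,0,0.8,0,1],[0.1,0,1.42,0,1],[0.4,0,1.41,0,1],[0.6,0,1.35,0,1],[0.72,0,1.27,0,1],[0.81,0,1.23,0,1],[0.89,0,1.195,0,1],[0.97,0,1.17,0,1],[1.04,0,1.15,0,1],[1.1,0,1.14,0,1]]
  ]
}}

```text
time: 13.82
tool_pos: [0.4292, 0.0098, 0.3391]
ee_rot: [3.141, -0.001, 0.127]
wrist_force: [-3.5, -0.3, 3.3]
width: 0.0004
finger_force: 2.1
```

```bash
python3 g.py $(python3 -c "
from p import *
print(*[q for t in(-.05,.05,.1,.15,.2,.25,.3,.35,.4) for q in pose(t,0,-.006)])")| sed 's/np.float64//g'
```

```text
t 13.82 [0.4292 0.0098 0.3391] [ 3.1414e+00 -1.0000e-03  1.2660e-01] F [-3.47 -0.33  3.32] w 0.0004
[(0.152), (0.003), (-0.017), (-0.002)]
[(0.276), (0.003), (-0.017), (-0.002)]
[(0.337), (0.003), (-0.013), (-0.002)]
[(0.399), (0.003), (-0.005), (-0.002)]
[(0.46), (0.003), (0.006), (-0.002)]
[(0.52), (0.003), (0.02), (-0.002)]
[(0.58), (0.003), (0.036), (-0.002)]
[(0.639), (0.002), (0.056), (-0.002)]
[(0.696), (0.002), (0.079), (-0.002)]
```

```bash
cat > q.py <<'E'
from p import *
o=telemetry.get_obs();p=o['tool_pos'];c,s=np.cos(yaw),np.sin(yaw)
e=p[:2]-A; xf=e@[c,s]+.008; th=np.arcsin((xf+.007)/.062); f=o['wrist_force']; Fx=-(f[:2]@[c,s]);Fz=-f[2]
zc=.062*np.cos(th); print('t',o['time'],'th',th.round(3),'tip-ball',(p[2]-.199-.085-zc).round(4),'Fx,Fz',Fx.round(2),Fz.round(2),'T',(zc*Fx-xf*Fz).round(3), 'M',o['wrist_torque'].round(3))
E
python3 q.py
```

```text
t 13.825 th -0.173 tip-ball -0.006 Fx,Fz 3.49 -3.32 T 0.154 M [-0.054  0.872  0.044]
```

Emit:
{"name": "apply_moves", "arguments": {
  "moves": [
    [[0.06,0,0,0,1],[0.12,0,-0.01,0,1],[0.18,0,-0.01,0,1],[0.24,0,-0.01,0,1],[0.28,0,-0.01,0,1]]
  ]
}}

```text
time: 14.45
tool_pos: [0.4431, 0.0116, 0.3391]
ee_rot: [-3.141, -0.0, 0.127]
wrist_force: [-3.2, -0.5, 3.4]
width: 0.0003
finger_force: 1.6
```

```bash
python3 q.py
```

```text
t 14.45 th 0.053 tip-ball -0.0068 Fx,Fz 3.24 -3.38 T 0.188 M [-0.083  0.685  0.019]
```

Emit:
{"name": "apply_moves", "arguments": {
  "moves": [
    [[0.05,0,0,0,1],[0.1,0,0.01,0,1],[0.14,0,0.01,0,1]]
  ]
}}

```text
time: 14.82
tool_pos: [0.4499, 0.0125, 0.3385]
ee_rot: [-3.141, 0.0, 0.127]
wrist_force: [-1.3, -0.3, 1.2]
width: 0.0007
finger_force: 1.6
```

```bash
python3 q.py
```

```text
t 14.825 th 0.165 tip-ball -0.0067 Fx,Fz 1.37 -1.24 T 0.088 M [-0.081  0.696  0.022]
```

Emit:
{"name": "apply_moves", "arguments": {
  "moves": [
    [[0.05,0,0.01,0,1],[0.1,0,0.02,0,1],[0.15,0,0.03,0,1]]
  ]
}}

```text
time: 15.2
tool_pos: [0.4574, 0.0134, 0.3371]
ee_rot: [-3.141, 0.0, 0.127]
wrist_force: [-2.7, -0.5, 2.0]
width: 0.0002
finger_force: 1.5
```

```bash
python3 q.py
```

```text
t 15.2 th 0.29 tip-ball -0.0064 Fx,Fz 2.77 -2.0 T 0.186 M [-0.081  0.681  0.005]
```

Emit:
{"name": "apply_moves", "arguments": {
  "moves": [
    [[0.05,0,0.015,0,1],[0.1,0,0.035,0,1],[0.15,0,0.055,0,1]]
  ]
}}

```text
time: 15.58
tool_pos: [0.4648, 0.0143, 0.3343]
ee_rot: [3.142, 0.0, 0.127]
wrist_force: [-3.4, -0.2, 2.1]
width: 0.0006
finger_force: 1.5
```

```bash
python3 q.py
```

```text
t 15.575 th 0.419 tip-ball -0.0063 Fx,Fz 3.35 -2.07 T 0.227 M [-0.067  0.693 -0.006]
```

Emit:
{"name": "apply_moves", "arguments": {
  "moves": [
    [[0.04,0,0.02,0,1],[0.08,0,0.04,0,1]]
  ]
}}

```text
time: 15.82
tool_pos: [0.4688, 0.0148, 0.3324]
ee_rot: [3.142, -0.0, 0.127]
wrist_force: [-2.0, -0.0, 2.1]
width: 0.0007
finger_force: 1.5
```

```bash
python3 q.py
```

```text
t 15.825 th 0.491 tip-ball -0.0062 Fx,Fz 1.99 -2.14 T 0.156 M [-0.127  0.687 -0.   ]
```

```bash
python3 -c "
from h import *
a=take('side','s5');b=take('top','t5')
def crop(s,x0,y0,w,h,k): return cv2.resize(s['image'][y0:y0+h,x0:x0+w,::-1],None,fx=k,fy=k,interpolation=2)
cv2.imwrite('pics/k.png',np.hstack([crop(a,225,150,100,120,4),crop(b,255,145,90,120,4)]))
"
```

```text
(no output)
```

View pics/k.png

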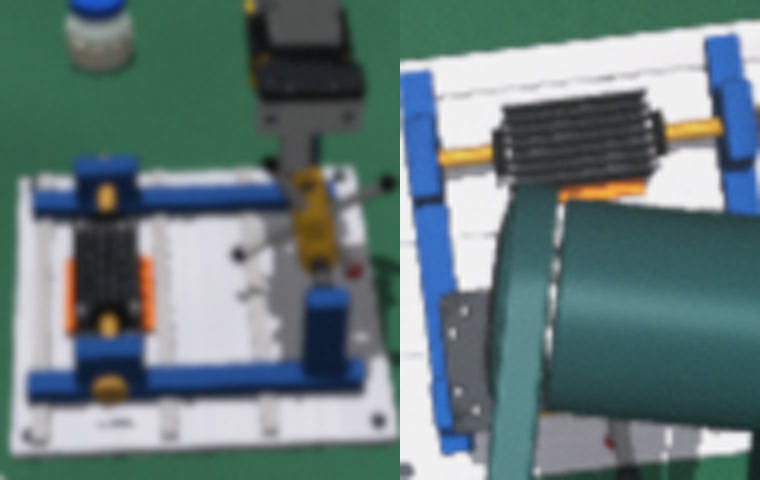

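Both feet are now at or within about a millimetre of the module ends (left foot 500, right foot 655 in the top crop). I continue in small steps.

Emit:
{"name": "apply_moves", "arguments": {
  "moves": [
    [[0.03,0,0.015,0,1],[0.06,0,0.035,0,1],[0.09,0,0.055,0,1]]
  ]
}}

```text
time: 16.3
tool_pos: [0.4732, 0.0154, 0.3298]
ee_rot: [3.142, -0.0, 0.127]
wrist_force: [-2.2, -0.6, 4.9]
width: 0.0003
finger_force: 2.1
```

```bash
python3 q.py
```

```text
t 16.3 th 0.574 tip-ball -0.0062 Fx,Fz 2.25 -4.85 T 0.247 M [-0.113  0.689  0.026]
```

Emit:
{"name": "apply_moves", "arguments": {
  "moves": [
    [[0.03,0,0.02,0,1],[0.06,0,0.04,0,1]]
  ]
}}

```text
time: 16.55
tool_pos: [0.4762, 0.0158, 0.3278]
ee_rot: [3.142, -0.0, 0.127]
wrist_force: [-3.2, -0.6, 4.8]
width: 0.0006
finger_force: 2.4
```

```bash
python3 q.py
```

```text
t 16.55 th 0.632 tip-ball -0.0062 Fx,Fz 3.2 -4.79 T 0.302 M [-0.155  0.784  0.056]
```

Emit:
{"name": "apply_moves", "arguments": {
  "moves": [
    [[0.03,0,0.02,0,1],[0.06,0,0.045,0,1]]
  ]
}}

```text
time: 16.8
tool_pos: [0.4791, 0.0162, 0.3255]
ee_rot: [3.142, -0.0, 0.127]
wrist_force: [-4.7, -1.3, 5.2]
width: 0.0004
finger_force: 2.8
```

```bash
python3 q.py
```

```text
t 16.8 th 0.694 tip-ball -0.0061 Fx,Fz 4.81 -5.18 T 0.398 M [-0.149  0.907 -0.003]
```

Emit:
{"name": "apply_moves", "arguments": {
  "moves": [
    [[0.02,0,0.015,0,1],[0.04,0,0.03,0,1]]
  ]
}}

```text
time: 17.05
tool_pos: [0.481, 0.0164, 0.3239]
ee_rot: [-3.142, 0.001, 0.127]
wrist_force: [-4.4, 0.1, 5.6]
width: 0.0002
finger_force: 3.6
```

```bash
python3 q.py; sed -n 1p /dev/null
```

```text
t 17.05 th 0.734 tip-ball -0.0061 Fx,Fz 4.37 -5.57 T 0.393 M [-0.17   1.002  0.025]
```

Emit:
{"name": "apply_moves", "arguments": {
  "moves": [
    [[0.025,0,0.02,0,1],[0.05,0,0.04,0,1]]
  ]
}}

```text
time: 17.3
tool_pos: [0.4833, 0.0167, 0.3219]
ee_rot: [-3.142, 0.001, 0.127]
wrist_force: [-4.8, -2.7, 4.0]
width: 0.0005
finger_force: 4.0
```

```bash
python3 q.py; sed -n 1p /dev/null
```

```text
t 17.3 th 0.786 tip-ball -0.0059 Fx,Fz 5.08 -4.05 T 0.372 M [-0.185  1.151 -0.039]
```

Emit:
{"name": "apply_moves", "arguments": {
  "moves": [
    [[0.02,0,0.02,0,1],[0.045,0,0.04,0,1],[0.045,0,0.04,0,1]]
  ]
}}

```text
time: 17.68
tool_pos: [0.4855, 0.017, 0.3198]
ee_rot: [-3.141, 0.002, 0.127]
wrist_force: [-5.3, -1.3, 6.2]
width: 0.0008
finger_force: 3.9
```

```bash
python3 q.py; sed -n 1p /dev/null
```

```text
t 17.675 th 0.837 tip-ball -0.0057 Fx,Fz 5.47 -6.16 T 0.468 M [-0.244  1.091 -0.003]
```

The torque is about 0.42–0.47 Nm, inside the stop band, so I back off and lift clear.

Emit:
{"name": "apply_moves", "arguments": {
  "moves": [
    [[-0.1,0,-0.05,0,1],[-0.25,0,-0.1,0,1],[-0.25,0,-0.6,0,1],[-0.25,0,-1.4,0,1],[-0.25,0,-2,0,1],[-0.6,0,-2.2,0,1],[-1.8,0,-2.2,0,1],[-3,0,-2.2,0,1],[-3,0,-2.2,0,1],[-3,0,-2.2,0,1]]
  ]
}}

```text
time: 18.92
tool_pos: [0.3371, -0.0019, 0.4301]
ee_rot: [3.141, -0.002, 0.126]
wrist_force: [0.2, -0.6, -0.2]
width: 0.0008
finger_force: 0.0
```

```bash
python3 g.py; python3 -c "
from h import *
a=take('side','s6');b=take('top','t6')
def crop(s,x0,y0,w,h,k): return cv2.resize(s['image'][y0:y0+h,x0:x0+w,::-1],None,fx=k,fy=k,interpolation=2)
cv2.imwrite('pics/l.png',np.hstack([crop(a,225,150,100,120,4),crop(b,255,145,90,120,4)]))
"
```

```text
t 18.93 [ 0.3371 -0.0019  0.4301] [ 3.1414e+00 -2.3000e-03  1.2650e-01] F [ 0.2  -0.57 -0.24] w 0.0008
```

View pics/l.png

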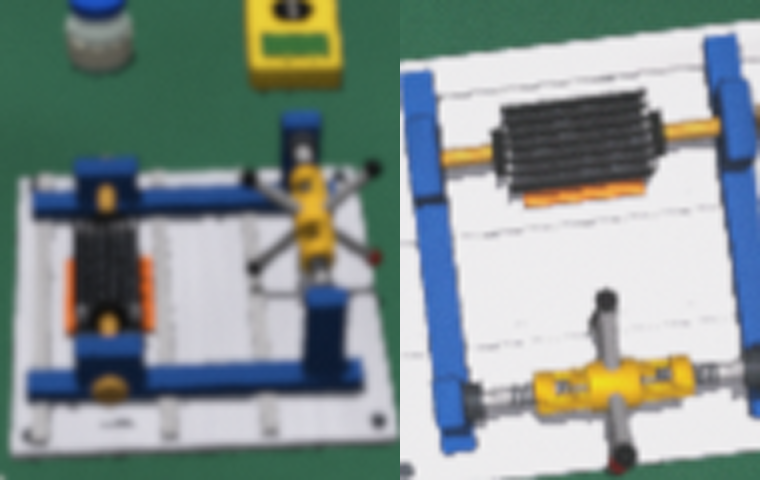

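The module is flat on the bed with both feet against its ends (500 and 655 in the top crop), and the robot is clear of everything. I hand the job in.

```bash
python3 -c "
from bench import ticket
print(ticket.close_job())"
```

```text
the job is handed in; nothing more can be done
None
```

The job is handed in (no verdict was returned): the module is clamped flat on the bed between both feet, the turnbuckle was tightened to about 0.42–0.47 Nm (my estimate from the wrist force, roughly 40–48 N of squeeze), and the robot is clear of everything.

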